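# Put the biscuit cutters away in their tray

### The arm

A 6-joint arm with a two-finger parallel gripper is mounted at the origin on the work surface. World frame = base frame: x ahead of the robot, y to its left, z up, the work surface at z = 0. Lengths are in m, angles in rad, forces in N, time in s.
With the tool pointing down it reaches from about 0.35 to 0.975 m from the base axis. Payload 7.1 kg.
Tool frame: the origin (TCP) lies midway between the tips of the shut fingers; the grasp point (between the pads) lies 19 mm behind it (arm.pinch_z is the distance from the TCP to the grasp point, in m); y points along the fingers, z is the direction in which the jaws open and shut, and the axes are right-handed (so a half turn about y gives the same grasp; the last joint's range is limited). The gripper opens to 88 mm and grips with 3 to 60 N. Pads are 20 mm wide; open, the fingers measure 115 mm over their backs; the gripper's body (75 mm by 178 mm) begins 61 mm behind the grasp point.
Start: joints at [1.262, 0.423, 1.63, -0, 1.089, -0.019], TCP at [0.179, 0.599, 0.223] pointing down, gripper open.
Joint ranges: [-3, 3], [-0.9, 2.11], [0.09, 2.58], [-1.31, 4.45], [0.11, 2.69], [-2.54, 2.54]. Speed limits (rad/s): [2.39, 2.39, 3.01, 3.14, 3.14, 3.14].

### API

Orientations are given as a unit quaternion [w, x, y, z].
In Python, from plant import sensors, grab_frame, finish_job, arm gives the robot as it stands.
- The arm moves only by the tool jog_arm, never from a script. Its argument "moves" is a list of rows, each an object with "slide": the shift along the tool's x, y, z each as a share of 0.25 m, from -1 to 1, a list of three; "turn": the turn about the tool's y as a share of 90 degrees, from -1 to 1; "claw": the finger opening in mm, from 0 to 87.8. In form: [{"slide": [dx, dy, dz], "turn": turn, "claw": claw}, ...]. A call has 1 to 20 rows; each row shifts and turns the commanded pose from where the row before left it, along the tool's axes as they then stand; what a row does not reach is not made up. A row lasts 1/10 s, in which the tool goes at most 50 mm and 8.59 degrees, less where a joint would pass 70% of its speed; a pose out of reach is approached as far as the arm can. A call with a number of a shift or a turn outside -1 to 1 is refused whole. A call with a gripper value outside its range is refused whole. The fingers move at their own pace and stop on an object; "grip_force" is the grip in N (left out, the last holds). Time passes only in rows, so rows that do not move let the fingers close. It gives the time, the measured TCP pose, the force and the opening at its end, in the units of the state.
- sensors.state(): the state, without advancing time (a new reading comes with each control period).
- grab_frame(name): name is "scene" or "top"; returns a dict with "image" (384x512x3 uint8, red, green, blue), "range_z" (384x512 float32, m along the optical axis (not along the pixel's ray), 0 where there is no reading), "mtx" (3x3 intrinsics, pixels), "eye" and "orientation" of the camera in the world. Camera axes: x right, y down, z forward; pixel columns grow to the right and rows downward; lengths in m; the calibration is good to about 2 mm. A picture is of the moment at which its call begins.
- finish_job(): hands the job in, once; it reports no verdict.
The state is a dict: "time": time; "joint_positions": joint angles; "qvel": joint speeds; "tau": joint torques, N m; "tool_pos": TCP position; "orientation": TCP orientation; "ft_force": force on the tool from outside, world axes, zero at the start; "moment": the same for the moment, N m; "gripper_width": finger opening in m.
Only numpy, scipy, OpenCV 4.12 (cv2) and the standard library are available. Lean on these libraries where they do the work, as an engineer would, in place of code of your own. Each camera call takes 0.05 s, during which the arm holds its last target. There are 200 camera calls.

### The job

Four steel biscuit cutters are scattered over the counter: stand each one upright, flat on the floor of the recess in the wooden storage tray that has its own shape and size (the larger round cutter in the larger round recess). Leave the two little baking tins, which have floors and are not cutters, standing where they are.

Things in the scene. Friction and masses are not known exactly. Their poses are not given: they have to be found in the camera images.
- cutter_large_mid (a point): Large round biscuit cutter: plain steel hoop open at both ends, 64 mm outside diameter, 45 mm tall, wall 2 mm, standing upright; about 80 g. Point at its centre, half-way up (22.5 mm above its foot); z up.
- cutter_small_mid (a point): Small round biscuit cutter: plain steel hoop open at both ends, 44 mm outside diameter, 45 mm tall, wall 2 mm, upright; about 55 g. Point at its centre, half-way up; z up.
- cutter_square_mid (a point): Square biscuit cutter: plain steel frame open at both ends, 50 x 50 mm outside, 45 mm tall, wall 2 mm, upright; about 80 g. Point at its centre, half-way up; x and y are square to its sides, z up.
- cutter_oblong_mid (a point): Oblong (finger-biscuit) cutter: plain steel frame open at both ends, 66 mm along x, 34 mm along y, 45 mm tall, wall 2 mm, upright; about 80 g. Point at its centre, half-way up; z up.
- recess_large (a point): Larger round recess, 80 mm diameter, 8 mm deep, in one of the four square pale-wood inserts (102 x 102 mm) that fill the dark-wood storage tray two by two; every recess has a dark felt floor. Point at the centre of the recess floor, which lies 11 mm above the counter; z up. The tray is 222 mm square, fixed, its rim 18 mm and the insert tops 19 mm above the counter; neighbouring recess centres are 104 mm apart, in any arrangement.
- recess_small (a point): Smaller round recess, 60 mm diameter, 8 mm deep, in another insert of the tray. Point at the centre of the recess floor, 11 mm above the counter; z up.
- recess_square (a point): Square recess, 66 x 66 mm, 8 mm deep, in another insert of the tray. Point at the centre of the recess floor, 11 mm above the counter; x and y are square to the sides of the recess, z up.
- recess_oblong (a point): Oblong recess, 82 mm along x and 50 mm along y, 8 mm deep, in another insert of the tray. Point at the centre of the recess floor, 11 mm above the counter; z up.
- tin_round_mid (a point): Round pudding tin, not a cutter: aluminium cup with a closed floor and sloping wall, 46 mm diameter at the foot, about 63 mm over the rim, 42 mm tall, mouth up. To be left alone. Point on its axis, half-way up.
- tin_square_mid (a point): Square tartlet tin, not a cutter: shallow aluminium dish with a closed floor, 60 x 60 mm over the rim, 22 mm tall, mouth up. To be left alone. Point at its centre, half-way up.
Things that resemble listed ones, but are neither listed nor needed, are in the scene too. Leave any green or orange look-alike of the part that bears cutter_small_mid alone. What is shaped like the part that bears cutter_square_mid but green or orange is not meant.

How it is judged:
By the outcome, as a careful person would: the job done as asked, in the order asked, and still so for the second after the job is handed in, with the robot touching nothing.
It also fails if it takes over 109 s, if anything falls off the work surface, if the arm or the gripper's body presses on something with over 40 N, if the wrist force passes 120 N, or if a joint passes its speed limit or range.

## Working session

There is one attempt and no reset: what is moved stays moved. The work goes in short steps, Python scripts to look and compute and a tool call to move; the robot and the scene stay as the last step left them, time stands still between calls to the robot, and variables do not carry over. Pictures are saved under pics/ and viewed, about 12 in all and at most 16, crops included, and the job is handed in when it is done.

Besides the shell and the picture viewer there is one more tool, called after "Request:" by a JSON object that holds its "name" and its "arguments", one argument or row to a line. jog_arm: Moves the arm, as the interface text tells. Its arguments: {"type":"object","properties":{"moves":{"type":"array"},"grip_force":{"type":"number"}},"required":["moves"]}

```bash
mkdir -p pics; ls
python3 - <<'E'
from plant import sensors, grab_frame, arm
import cv2,numpy as np,pickle
print(sensors.state()); print(arm.pinch_z)
for n in("top","scene"):
    f=grab_frame(n); pickle.dump(f,open(f'/tmp/{n}.pkl','wb'))
    print(n,f['mtx'],f['eye'],f['orientation'])
    cv2.imwrite(f'pics/{n}0.png',cv2.resize(f['image'][:,:,::-1],(800,600),interpolation=cv2.INTER_CUBIC))
E
```

```text
pics
{'time': 0.0, 'joint_positions': array([ 1.26200916e+00,  4.23859554e-01,  1.63068952e+00,  8.44885341e-06,
        1.08859234e+00, -1.90202025e-02]), 'qvel': array([-0.00042472,  0.00078268,  0.00021983, -0.00031333, -0.00121818,
        0.00094653]), 'tau': array([ 1.83845172e-03, -5.44624329e+01, -2.73661655e+01,  6.44213799e-02,
        2.27613637e-02, -1.13719159e-04]), 'tool_pos': array([0.17839601, 0.59841619, 0.2218902 ]), 'orientation': array([-0.69915802,  0.70023763, -0.10218335,  0.10199944]), 'ft_force': array([-0.13312506, -0.42818541,  0.55417018]), 'moment': array([ 0.00094095,  0.0120153 , -0.00345312]), 'gripper_width': 0.0878731571644982}
0.0187
top [[399.28094233   0.         258.30092765]
 [  0.         399.28094233 191.60657357]
 [  0.           0.           1.        ]] [ 0.32222586 -0.0864899   1.22373568] [-0.05233031  0.71023698 -0.69949431  0.05943636]
scene [[357.47214456   0.         252.86944877]
 [  0.         357.47214456 185.73718797]
 [  0.           0.           1.        ]] [ 0.97858517 -0.6200092   0.75374496] [-0.3603159   0.87178054  0.30262172 -0.13634968]
```

View pics/top0.png

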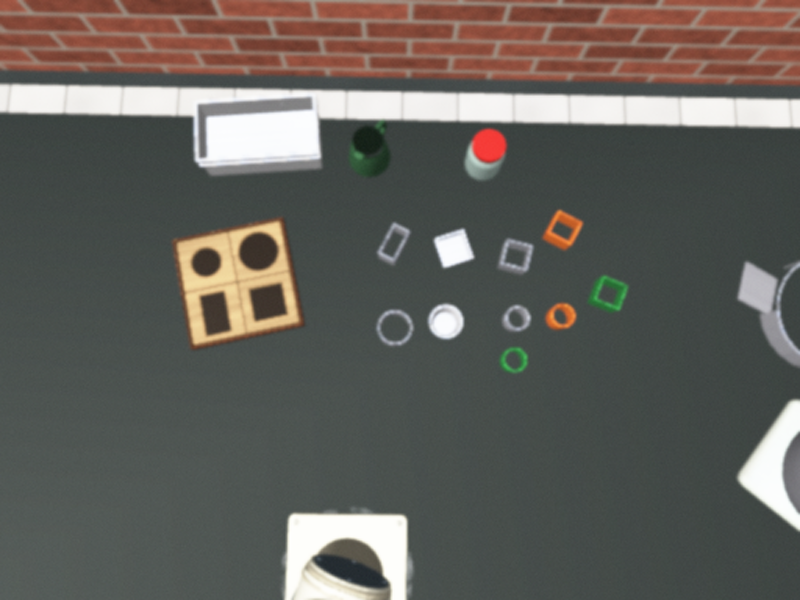

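View pics/scene0.png

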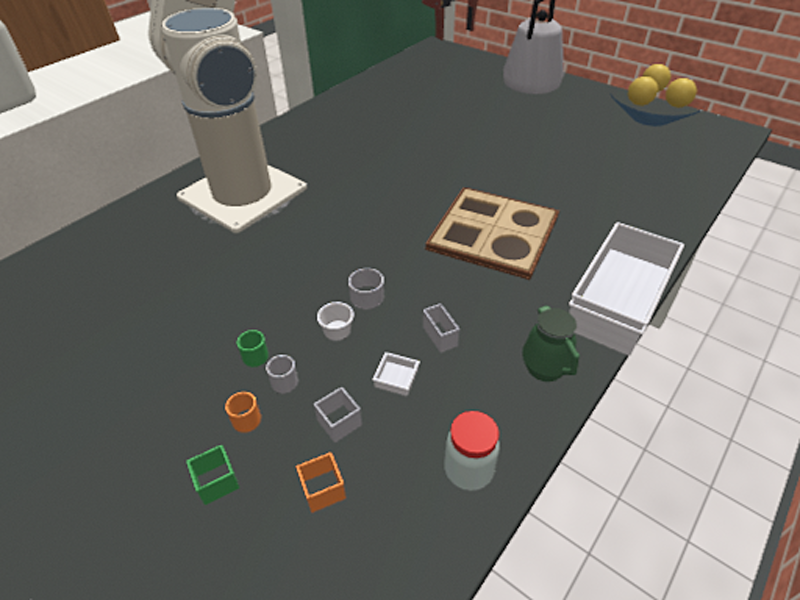

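The top view shows four grey open cutters, at 800-px positions: oblong (393,243), square (516,256), small round (517,318) and large round (395,328).

Things that could be mistaken for them:
- White square tin at (453,248), with a floor.
- White round tin at (446,322), with a floor.
- Orange square (563,230), green square (609,293), orange ring (561,316) and green ring (514,360). All are look-alikes to leave alone.

Tray recesses:
- Small round at (206,262).
- Large round at (258,251).
- Oblong at (215,313).
- Square at (268,301).

```bash
cat > h.py <<'E'
import numpy as np,cv2,pickle
from scipy.spatial.transform import Rotation as R
def rot(f): q=f['orientation']; return R.from_quat([*q[1:],q[0]]).as_matrix()
def ray(f,uv,z):
    uv=np.atleast_2d(uv).astype(float); d=np.c_[uv,np.ones(len(uv))]@np.linalg.inv(f['mtx']).T@rot(f).T
    return f['eye']+d*((z-f['eye'][2])/d[:,2])[:,None]
def cloud(f):
    v,u=np.mgrid[:384,:512]; d=np.stack([u,v,np.ones_like(u)],-1)@np.linalg.inv(f['mtx']).T
    return f['eye']+(d*f['range_z'][...,None])@rot(f).T
def proj(f,p):
    q=(np.atleast_2d(p)-f['eye'])@rot(f)@f['mtx'].T; return q[:,:2]/q[:,2:]
E
cat > m.py <<'E'
from h import *
T=pickle.load(open('/tmp/top.pkl','rb')); S=pickle.load(open('/tmp/scene.pkl','rb'))
c={'obl':(393,243),'sq':(516,256),'sm':(517,318),'lg':(395,328),'tinsq':(453,248),'tinr':(446,322),'gr':(514,360),'or':(561,316),'osq':(563,230),'gsq':(609,293)}
P=cloud(T);Q=cloud(S)
for n,uv in c.items():
    uv=np.array(uv)*.64; w=ray(T,uv,.03)[0]
    out=[]
    for f,C in((T,P),(S,Q)):
        near=np.hypot(*(C[...,:2]-w[:2]).transpose(2,0,1))<.048
        hi=near&(C[...,2]>(.012 if n=='tinsq' else .03))&(C[...,2]<.06)
        p=C[hi]; 
        # rim pixels at top
        r=cv2.minAreaRect((p[:,:2]*1000).astype(np.float32))
        out.append((len(p),np.round(np.percentile(p[:,2],95),4),np.round(r[0],1),np.round(r[1],1),round(r[2],1)))
    print(n,*out,sep='\n   ')
# tray
img=T['image'].astype(int); 
for f,C in((T,P),(S,Q)):
    reg=(C[...,1]>.15)&(C[...,1]<.6)&(C[...,0]>.3)&(C[...,0]<.75)
    i=f['image'].astype(int)
    felt=((i.sum(-1)<250)).astype(np.uint8)
    pale=((i[...,0]>150)&(i[...,0]-i[...,2]>40)&reg).astype(np.uint8)
    cs,h=cv2.findContours(pale,cv2.RETR_CCOMP,cv2.CHAIN_APPROX_NONE)
    for k,(a,b) in enumerate(zip(cs,h[0])):
        if cv2.contourArea(a)<100: continue
        w=ray(f,a[:,0],.019)[:,:2]*1000; r=cv2.minAreaRect(w.astype(np.float32)); 
        print('hole' if b[3]>=0 else 'outer',np.round(r[0],1),np.round(r[1],1),round(r[2],1),round(cv2.contourArea(w.astype(np.float32))))
E
python3 m.py
```

```text
obl
   (98, np.float64(0.0485), array([624.2, -76. ]), array([34.9, 67. ]), 63.4)
   (203, np.float64(0.0464), array([623. , -77.2]), array([36.3, 68.5]), 64.1)
sq
   (109, np.float64(0.0479), array([ 603. , -314.6]), array([50.8, 51.4]), 76.0)
   (255, np.float64(0.0468), array([ 602.2, -315.5]), array([51.5, 52.2]), 76.3)
sm
   (65, np.float64(0.0483), array([ 479.4, -314. ]), array([42.6, 43.5]), 0.2)
   (170, np.float64(0.0465), array([ 478.4, -315.6]), array([43.3, 45. ]), 78.3)
lg
   (78, np.float64(0.0492), array([457.9, -80.6]), array([61.1, 61.5]), 46.7)
   (192, np.float64(0.0461), array([457.2, -82.5]), array([61.2, 66.5]), 39.9)
tinsq
   (120, np.float64(0.0258), array([ 620.2, -194.3]), array([60.5, 60.5]), 19.5)
   (213, np.float64(0.0237), array([ 618.8, -195.5]), array([60.3, 61.4]), 19.5)
tinr
   (125, np.float64(0.0461), array([ 471.9, -177.3]), array([60.4, 60.8]), 89.6)
   (183, np.float64(0.0436), array([ 470.4, -179. ]), array([60.3, 61.8]), 18.7)
gr
   (59, np.float64(0.0484), array([ 399.3, -307.3]), array([41.6, 42.9]), 0.8)
   (157, np.float64(0.0463), array([ 399.9, -309.4]), array([43.1, 45.3]), 34.6)
or
   (76, np.float64(0.0476), array([ 484.8, -401.2]), array([44.4, 41.7]), 85.5)
   (178, np.float64(0.0466), array([ 485.1, -402.4]), array([43. , 44.4]), 49.6)
osq
   (113, np.float64(0.0478), array([ 659. , -409.4]), array([50.8, 52.2]), 63.1)
   (263, np.float64(0.0464), array([ 658.6, -410.3]), array([50.5, 52.2]), 62.5)
gsq
   (121, np.float64(0.0484), array([ 531.2, -494.9]), array([51.5, 50.8]), 69.2)
   (291, np.float64(0.0465), array([ 531. , -496.3]), array([51.2, 52.4]), 68.1)
outer [545.  230.9] [210.3 208.8] 13.2 34701
hole [482.7 269.1] [85.2 53.3] 13.5 4108
hole [584.2 292.9] [58.4 62.2] 48.3 2817
hole [607.3 192. ] [78.6 80.6] 47.6 4996
outer [546.5 229.6] [209.7 208. ] 13.4 28350
hole [584.6 291.3] [61.9 60.1] 37.2 3005
hole [482.4 267.7] [85.5 60.1] 14.1 4421
```

```bash
cat > go.py <<'E'
import sys,numpy as np
from plant import sensors
from scipy.spatial.transform import Rotation as R
# usage: go.py x y z(mm) [jaw yaw deg]
s=sensors.state(); q=s['orientation']; M=R.from_quat([*q[1:],q[0]]).as_matrix()
jy=np.degrees(np.arctan2(M[1,2],M[0,2]))
a=[float(v) for v in sys.argv[1:]]
print('pos',np.round(s['tool_pos']*1000,1),'jawyaw',round(jy,2),'toolY',np.round(M[:,1],3),'j6',round(s['joint_positions'][5],2),'w',round(s['gripper_width']*1000,1),'F',np.round(s['ft_force'],1),'t',round(s['time'],2))
sg=1
if len(a)>3:
    d=(a[3]-jy+90)%180-90
    # turn about tool y (down) is negative yaw
    t=-d if M[2,1]<0 else d; print('turn deg',round(t,2),'share',round(t/90,4))
    M=M@R.from_euler('y',t,degrees=True).as_matrix()
if a:
    d=M.T@(np.array(a[:3])/1000-s['tool_pos']); print('slide share after turn',np.round(d/.25,4),'rows>=',np.linalg.norm(d)/.05)
E
python3 go.py 457.6 -81.5 120; python3 go.py 623.6 -76.6 120 63.7;python3 go.py 623.6 -76.6 120 103.4
```

```text
pos [178.4 598.5 222. ] jawyaw 73.4 toolY [-0.    -0.001 -1.   ] j6 -0.02 w 87.9 F [-0.  -0.2 -0.4] t 0.1
slide share after turn [ 1.8474  0.411  -2.2869] rows>= 14.842346787292586
pos [178.4 598.5 222. ] jawyaw 73.4 toolY [-0.    -0.001 -1.   ] j6 -0.02 w 87.9 F [-0.  -0.2 -0.4] t 0.1
turn deg 9.7 share 0.1077
slide share after turn [ 2.7928  0.4107 -1.6313] rows>= 16.301497384010073
pos [178.4 598.5 222. ] jawyaw 73.4 toolY [-0.    -0.001 -1.   ] j6 -0.02 w 87.9 F [-0.  -0.2 -0.4] t 0.1
turn deg -30.0 share -0.3334
slide share after turn [ 1.1068  0.4107 -3.0391] rows>= 16.301497384010073
```

Run:
```python
from h import *
T=pickle.load(open('/tmp/top.pkl','rb'));S=pickle.load(open('/tmp/scene.pkl','rb'))
a=cv2.resize(T['image'][140:240,230:410],(720,400),interpolation=cv2.INTER_CUBIC)
cv2.imwrite('pics/crop.png',a[:,:,::-1])
```

```text
(no output)
```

View pics/crop.png

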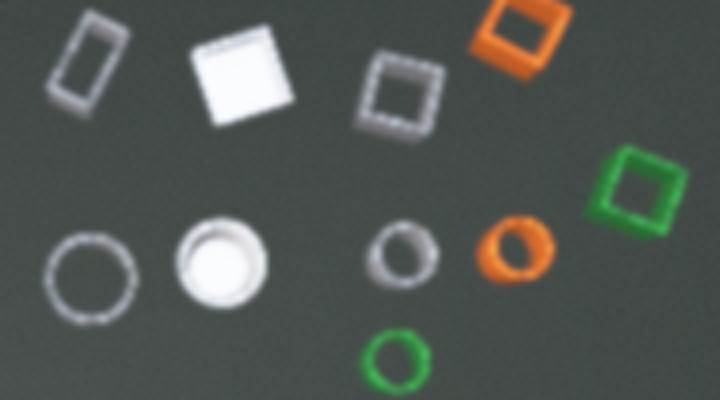

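The crop confirms the choice: the four grey frames are open and show counter inside, both tins have white floors, and the green and orange ones are look-alikes.

Request:
{"name": "jog_arm", "arguments": {
  "moves": [
    {"slide": [0.115, 0.018, -0.143], "turn": 0, "claw": 78},
    {"slide": [0.115, 0.018, -0.143], "turn": 0, "claw": 78},
    {"slide": [0.115, 0.018, -0.143], "turn": 0, "claw": 78},
    {"slide": [0.115, 0.018, -0.143], "turn": 0, "claw": 78},
    {"slide": [0.115, 0.018, -0.143], "turn": 0, "claw": 78},
    {"slide": [0.115, 0.018, -0.143], "turn": 0, "claw": 78},
    {"slide": [0.115, 0.018, -0.143], "turn": 0, "claw": 78},
    {"slide": [0.115, 0.018, -0.143], "turn": 0, "claw": 78},
    {"slide": [0.115, 0.018, -0.143], "turn": 0, "claw": 78},
    {"slide": [0.115, 0.018, -0.143], "turn": 0, "claw": 78},
    {"slide": [0.115, 0.018, -0.143], "turn": 0, "claw": 78},
    {"slide": [0.115, 0.018, -0.143], "turn": 0, "claw": 78},
    {"slide": [0.115, 0.018, -0.143], "turn": 0, "claw": 78},
    {"slide": [0.115, 0.018, -0.143], "turn": 0, "claw": 78},
    {"slide": [0.115, 0.018, -0.143], "turn": 0, "claw": 78},
    {"slide": [0.115, 0.018, -0.143], "turn": 0, "claw": 78},
    {"slide": [0, 0, 0], "turn": 0, "claw": 78},
    {"slide": [0, 0, 0], "turn": 0, "claw": 78}
  ]
}}

```text
time: 1.9
tool_pos: [0.4555, -0.0814, 0.1502]
orientation: [0.7, -0.699, 0.104, -0.103]
ft_force: [0.2, -0.1, -0.2]
gripper_width: 0.0783
```

```bash
python3 go.py 457.6 -81.5 14
```

```text
pos [455.5 -81.4 150.2] jawyaw 73.24 toolY [-0.001  0.    -1.   ] j6 -1.48 w 78.3 F [ 0.2 -0.1 -0.2] t 1.9
slide share after turn [0.009  0.5447 0.0019] rows>= 2.724081261994248
```

Request:
{"name": "jog_arm", "arguments": {
  "moves": [
    {"slide": [0.009, 0.145, 0.002], "turn": 0, "claw": 78},
    {"slide": [0, 0.14, 0], "turn": 0, "claw": 78},
    {"slide": [0, 0.13, 0], "turn": 0, "claw": 78},
    {"slide": [0, 0.09, 0], "turn": 0, "claw": 78},
    {"slide": [0, 0.04, 0], "turn": 0, "claw": 78},
    {"slide": [0, 0, 0], "turn": 0, "claw": 78},
    {"slide": [0, 0, 0], "turn": 0, "claw": 55},
    {"slide": [0, 0, 0], "turn": 0, "claw": 55},
    {"slide": [0, 0, 0], "turn": 0, "claw": 55},
    {"slide": [0, 0, 0], "turn": 0, "claw": 55},
    {"slide": [0, 0, 0], "turn": 0, "claw": 55},
    {"slide": [0, 0, 0], "turn": 0, "claw": 55}
  ],
  "grip_force": 15
}}

```text
time: 3.1
tool_pos: [0.4591, -0.0808, 0.0155]
orientation: [0.7, -0.7, 0.101, -0.103]
ft_force: [0.3, 2.1, 8.1]
gripper_width: 0.0632
```

```bash
python3 go.py 608 191.7 110
```

```text
pos [459.1 -80.8  15.5] jawyaw 73.38 toolY [ 0.002 -0.    -1.   ] j6 -1.48 w 63.2 F [0.3 2.1 8.1] t 3.1
slide share after turn [ 0.2598 -0.3768  1.2152] rows>= 6.492662709106423
```

Request:
{"name": "jog_arm", "arguments": {
  "moves": [
    {"slide": [0, -0.05, 0], "turn": 0, "claw": 55},
    {"slide": [0, -0.15, 0], "turn": 0, "claw": 55},
    {"slide": [0, -0.18, 0], "turn": 0, "claw": 55},
    {"slide": [0, 0, 0], "turn": 0, "claw": 55},
    {"slide": [0, 0, 0], "turn": 0, "claw": 55}
  ]
}}

```text
time: 3.6
tool_pos: [0.459, -0.0811, 0.111]
orientation: [-0.7, 0.7, -0.101, 0.103]
ft_force: [-0.4, -0.2, -1.1]
gripper_width: 0.0634
```

```bash
python3 go.py 608 191.7 110
python3 - <<'E'
from h import *
from plant import grab_frame
f=grab_frame("scene"); T=grab_frame("top")
u,v=proj(f,[.458,-.081,.11])[0].astype(int); print(u,v)
a=cv2.resize(f['image'][max(v-70,0):v+70,max(u-90,0):u+90],(720,560),interpolation=cv2.INTER_CUBIC)
cv2.imwrite('pics/g1.png',a[:,:,::-1])
E
```

```text
pos [459.  -81.1 111. ] jawyaw 73.39 toolY [ 0.003 -0.001 -1.   ] j6 -1.48 w 63.4 F [-0.4 -0.2 -1.1] t 3.6
slide share after turn [0.2593 0.005  1.2161] rows>= 6.21711722754455
232 161
```

View pics/g1.png

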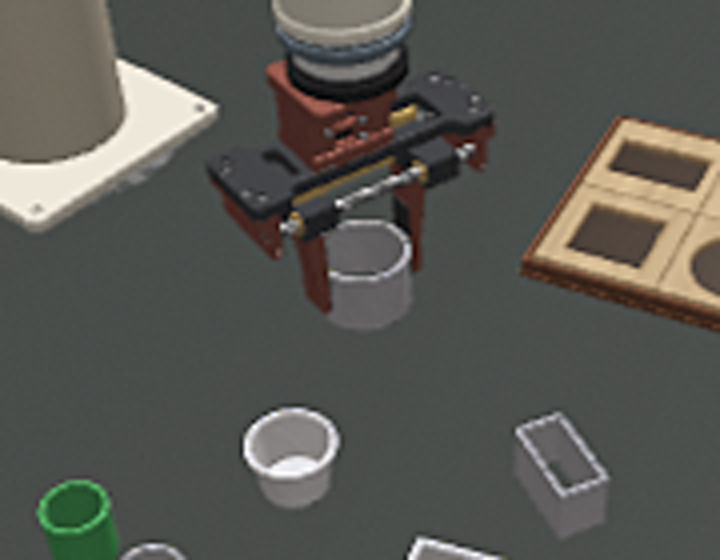

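The large cutter (green-free steel hoop at crop (365,275)) hangs level between the fingers, about 15 mm below the tips.

Request:
{"name": "jog_arm", "arguments": {
  "moves": [
    {"slide": [0.0324, 0, 0.152], "turn": 0, "claw": 55},
    {"slide": [0.0324, 0, 0.152], "turn": 0, "claw": 55},
    {"slide": [0.0324, 0, 0.152], "turn": 0, "claw": 55},
    {"slide": [0.0324, 0, 0.152], "turn": 0, "claw": 55},
    {"slide": [0.0324, 0, 0.152], "turn": 0, "claw": 55},
    {"slide": [0.0324, 0, 0.152], "turn": 0, "claw": 55},
    {"slide": [0.0324, 0, 0.152], "turn": 0, "claw": 55},
    {"slide": [0.0324, 0, 0.152], "turn": 0, "claw": 55},
    {"slide": [0, 0, 0], "turn": 0, "claw": 55},
    {"slide": [0, 0, 0], "turn": 0, "claw": 55},
    {"slide": [0, 0, 0], "turn": 0, "claw": 55}
  ]
}}

```text
time: 4.8
tool_pos: [0.6056, 0.1908, 0.1078]
orientation: [-0.699, 0.7, -0.103, 0.101]
ft_force: [1.2, -0.1, -0.3]
gripper_width: 0.0634
```

```bash
python3 go.py 608 191.7 27
```

```text
pos [605.6 190.8 107.8] jawyaw 73.38 toolY [-0.003 -0.001 -1.   ] j6 -0.99 w 63.4 F [ 1.2 -0.1 -0.3] t 4.8
slide share after turn [0.0092 0.3233 0.0068] rows>= 1.6173917879539057
```

Request:
{"name": "jog_arm", "arguments": {
  "moves": [
    {"slide": [0.009, 0, 0.006], "turn": 0, "claw": 55},
    {"slide": [0, 0.12, 0], "turn": 0, "claw": 55},
    {"slide": [0, 0.12, 0], "turn": 0, "claw": 55},
    {"slide": [0, 0.06, 0], "turn": 0, "claw": 55},
    {"slide": [0, 0.02, 0], "turn": 0, "claw": 55},
    {"slide": [0, 0, 0], "turn": 0, "claw": 55},
    {"slide": [0, 0, 0], "turn": 0, "claw": 55}
  ]
}}

```text
time: 5.5
tool_pos: [0.6106, 0.1928, 0.0305]
orientation: [0.7, -0.699, 0.102, -0.103]
ft_force: [-0.3, 0.2, -1.0]
gripper_width: 0.0635
```

```bash
python3 go.py 608 191.7 27
```

```text
pos [610.6 192.8  30.5] jawyaw 73.38 toolY [ 0.002  0.    -1.   ] j6 -0.99 w 63.5 F [-0.3  0.2 -1. ] t 5.5
slide share after turn [-0.0089  0.0141 -0.0074] rows>= 0.09100468670735097
```

Request:
{"name": "jog_arm", "arguments": {
  "moves": [
    {"slide": [-0.006, 0.008, -0.005], "turn": 0, "claw": 55},
    {"slide": [0, 0.004, 0], "turn": 0, "claw": 55},
    {"slide": [0, 0, 0], "turn": 0, "claw": 55},
    {"slide": [0, 0, 0], "turn": 0, "claw": 55}
  ]
}}

```text
time: 5.9
tool_pos: [0.6081, 0.1921, 0.0268]
orientation: [0.7, -0.7, 0.102, -0.102]
ft_force: [0.2, -0.1, -1.7]
gripper_width: 0.0634
```

```bash
python3 go.py 608 191.7 27
```

```text
pos [608.1 192.1  26.8] jawyaw 73.4 toolY [ 0.  0. -1.] j6 -0.99 w 63.4 F [ 0.2 -0.1 -1.7] t 5.9
slide share after turn [-0.0001 -0.001  -0.0016] rows>= 0.009461505940208255
```

Request:
{"name": "jog_arm", "arguments": {
  "moves": [
    {"slide": [0, 0.004, 0], "turn": 0, "claw": 55},
    {"slide": [0, 0.004, 0], "turn": 0, "claw": 55},
    {"slide": [0, 0, 0], "turn": 0, "claw": 55},
    {"slide": [0, 0, 0], "turn": 0, "claw": 55}
  ]
}}

```text
time: 6.3
tool_pos: [0.6083, 0.1921, 0.0264]
orientation: [0.7, -0.7, 0.102, -0.102]
ft_force: [-4.5, -1.5, 15.4]
gripper_width: 0.0634
```

```bash
python3 go.py 608 191.7 27
```

```text
pos [608.3 192.1  26.4] jawyaw 73.38 toolY [ 0.001  0.    -1.   ] j6 -0.99 w 63.4 F [-4.5 -1.5 15.4] t 6.3
slide share after turn [-0.0008 -0.0026 -0.0018] rows>= 0.016182959237410127
```

Request:
{"name": "jog_arm", "arguments": {
  "moves": [
    {"slide": [0, -0.004, 0], "turn": 0, "claw": 74},
    {"slide": [0, 0, 0], "turn": 0, "claw": 74},
    {"slide": [0, 0, 0], "turn": 0, "claw": 74},
    {"slide": [0, 0, 0], "turn": 0, "claw": 74},
    {"slide": [0, -0.05, 0], "turn": 0, "claw": 74},
    {"slide": [0, -0.15, 0], "turn": 0, "claw": 74},
    {"slide": [0, -0.16, 0], "turn": 0, "claw": 74},
    {"slide": [0, 0, 0], "turn": 0, "claw": 74}
  ]
}}

```text
time: 7.1
tool_pos: [0.6117, 0.1931, 0.1217]
orientation: [0.701, -0.698, 0.099, -0.105]
ft_force: [0.7, 0.2, 0.2]
gripper_width: 0.074
```

```bash
python3 go.py 478.7 -315 110
```

```text
pos [611.7 193.1 121.7] jawyaw 73.4 toolY [ 0.009  0.003 -1.   ] j6 -0.99 w 74.0 F [0.7 0.2 0.2] t 7.1
slide share after turn [ 0.0707  0.0362 -2.1   ] rows>= 10.507544116410457
```

Request:
{"name": "jog_arm", "arguments": {
  "moves": [
    {"slide": [0.006, 0.003, -0.175], "turn": 0, "claw": 58},
    {"slide": [0.006, 0.003, -0.175], "turn": 0, "claw": 58},
    {"slide": [0.006, 0.003, -0.175], "turn": 0, "claw": 58},
    {"slide": [0.006, 0.003, -0.175], "turn": 0, "claw": 58},
    {"slide": [0.006, 0.003, -0.175], "turn": 0, "claw": 58},
    {"slide": [0.006, 0.003, -0.175], "turn": 0, "claw": 58},
    {"slide": [0.006, 0.003, -0.175], "turn": 0, "claw": 58},
    {"slide": [0.006, 0.003, -0.175], "turn": 0, "claw": 58},
    {"slide": [0.006, 0.003, -0.175], "turn": 0, "claw": 58},
    {"slide": [0.006, 0.003, -0.175], "turn": 0, "claw": 58},
    {"slide": [0.006, 0.003, -0.175], "turn": 0, "claw": 58},
    {"slide": [0.006, 0.003, -0.175], "turn": 0, "claw": 58},
    {"slide": [0, 0, 0], "turn": 0, "claw": 58},
    {"slide": [0, 0, 0], "turn": 0, "claw": 58},
    {"slide": [0, 0, 0], "turn": 0, "claw": 58}
  ]
}}

```text
time: 8.6
tool_pos: [0.4751, -0.3152, 0.1063]
orientation: [0.7, -0.7, 0.102, -0.102]
ft_force: [-0.3, 0.3, -0.1]
gripper_width: 0.0579
```

```bash
python3 go.py 478.7 -315 16
```

```text
pos [ 475.1 -315.2  106.3] jawyaw 73.42 toolY [-0.001  0.001 -1.   ] j6 -1.89 w 57.9 F [-0.3  0.3 -0.1] t 8.6
slide share after turn [0.0136 0.3613 0.0046] rows>= 1.8077402640889397
```

Request:
{"name": "jog_arm", "arguments": {
  "moves": [
    {"slide": [0.013, 0.1, 0.004], "turn": 0, "claw": 58},
    {"slide": [0, 0.13, 0], "turn": 0, "claw": 58},
    {"slide": [0, 0.09, 0], "turn": 0, "claw": 58},
    {"slide": [0, 0.03, 0], "turn": 0, "claw": 58},
    {"slide": [0, 0, 0], "turn": 0, "claw": 58},
    {"slide": [0, 0, 0], "turn": 0, "claw": 58},
    {"slide": [0, 0, 0], "turn": 0, "claw": 58}
  ]
}}

```text
time: 9.3
tool_pos: [0.4796, -0.3165, 0.0202]
orientation: [-0.699, 0.7, -0.101, 0.103]
ft_force: [0.3, 0.5, 0.2]
gripper_width: 0.0582
```

```bash
python3 go.py 478.7 -315 16
```

```text
pos [ 479.6 -316.5   20.2] jawyaw 73.42 toolY [ 0.002 -0.001 -1.   ] j6 -1.89 w 58.2 F [0.3 0.5 0.2] t 9.3
slide share after turn [-0.005   0.0169  0.0047] rows>= 0.09112742450555521
```

Request:
{"name": "jog_arm", "arguments": {
  "moves": [
    {"slide": [-0.003, 0.014, 0.004], "turn": 0, "claw": 58},
    {"slide": [0, 0, 0], "turn": 0, "claw": 35},
    {"slide": [0, 0, 0], "turn": 0, "claw": 35},
    {"slide": [0, 0, 0], "turn": 0, "claw": 35},
    {"slide": [0, 0, 0], "turn": 0, "claw": 35},
    {"slide": [0, 0, 0], "turn": 0, "claw": 35},
    {"slide": [0, 0, 0], "turn": 0, "claw": 35}
  ]
}}

```text
time: 10.0
tool_pos: [0.4783, -0.3151, 0.0156]
orientation: [-0.7, 0.7, -0.102, 0.102]
ft_force: [0.1, 1.2, 3.8]
gripper_width: 0.0435
```

```bash
python3 go.py 584.4 292.3 110
```

```text
pos [ 478.3 -315.1   15.6] jawyaw 73.39 toolY [ 0. -0. -1.] j6 -1.88 w 43.5 F [0.1 1.2 3.8] t 10.0
slide share after turn [-0.2874 -0.3778  2.4497] rows>= 12.47651135153573
```

Request:
{"name": "jog_arm", "arguments": {
  "moves": [
    {"slide": [0, -0.1, 0], "turn": 0, "claw": 35},
    {"slide": [0, -0.15, 0], "turn": 0, "claw": 35},
    {"slide": [0, -0.13, 0], "turn": 0, "claw": 35},
    {"slide": [-0.0205, 0, 0.175], "turn": 0, "claw": 35},
    {"slide": [-0.0205, 0, 0.175], "turn": 0, "claw": 35},
    {"slide": [-0.0205, 0, 0.175], "turn": 0, "claw": 35},
    {"slide": [-0.0205, 0, 0.175], "turn": 0, "claw": 35},
    {"slide": [-0.0205, 0, 0.175], "turn": 0, "claw": 35},
    {"slide": [-0.0205, 0, 0.175], "turn": 0, "claw": 35},
    {"slide": [-0.0205, 0, 0.175], "turn": 0, "claw": 35},
    {"slide": [-0.0205, 0, 0.175], "turn": 0, "claw": 35},
    {"slide": [-0.0205, 0, 0.175], "turn": 0, "claw": 35},
    {"slide": [-0.0205, 0, 0.175], "turn": 0, "claw": 35},
    {"slide": [-0.0205, 0, 0.175], "turn": 0, "claw": 35},
    {"slide": [-0.0205, 0, 0.175], "turn": 0, "claw": 35},
    {"slide": [-0.0205, 0, 0.175], "turn": 0, "claw": 35},
    {"slide": [-0.0205, 0, 0.175], "turn": 0, "claw": 35},
    {"slide": [0, 0, 0], "turn": 0, "claw": 35},
    {"slide": [0, 0, 0], "turn": 0, "claw": 35},
    {"slide": [0, 0, 0], "turn": 0, "claw": 35}
  ]
}}

```text
time: 12.0
tool_pos: [0.5838, 0.2913, 0.1098]
orientation: [-0.699, 0.7, -0.103, 0.102]
ft_force: [-0.8, -0.8, -0.4]
gripper_width: 0.0435
```

```bash
python3 go.py 584.4 292.3 28
```

```text
pos [583.8 291.3 109.8] jawyaw 73.38 toolY [-0.001 -0.001 -1.   ] j6 -0.84 w 43.5 F [-0.8 -0.8 -0.4] t 12.0
slide share after turn [0.0016 0.3274 0.0049] rows>= 1.6371661168180263
```

Request:
{"name": "jog_arm", "arguments": {
  "moves": [
    {"slide": [0.001, 0.1, 0.004], "turn": 0, "claw": 35},
    {"slide": [0, 0.12, 0], "turn": 0, "claw": 35},
    {"slide": [0, 0.07, 0], "turn": 0, "claw": 35},
    {"slide": [0, 0.03, 0], "turn": 0, "claw": 35},
    {"slide": [0, 0, 0], "turn": 0, "claw": 35},
    {"slide": [0, 0, 0], "turn": 0, "claw": 35},
    {"slide": [0, 0, 0], "turn": 0, "claw": 35}
  ]
}}

```text
time: 12.7
tool_pos: [0.5859, 0.2936, 0.0317]
orientation: [0.7, -0.699, 0.102, -0.103]
ft_force: [-0.4, 0.3, -0.3]
gripper_width: 0.0434
```

```bash
python3 go.py 584.4 292.3 26.5
```

```text
pos [585.9 293.6  31.7] jawyaw 73.39 toolY [ 0.002  0.001 -1.   ] j6 -0.83 w 43.4 F [-0.4  0.3 -0.3] t 12.7
slide share after turn [-0.0042  0.0209 -0.0066] rows>= 0.11177007105813036
```

Request:
{"name": "jog_arm", "arguments": {
  "moves": [
    {"slide": [-0.002, 0.01, -0.003], "turn": 0, "claw": 35},
    {"slide": [0, 0.008, 0], "turn": 0, "claw": 35},
    {"slide": [0, 0, 0], "turn": 0, "claw": 35},
    {"slide": [0, 0, 0], "turn": 0, "claw": 35},
    {"slide": [0, 0, 0], "turn": 0, "claw": 35}
  ]
}}

```text
time: 13.2
tool_pos: [0.5846, 0.2929, 0.0266]
orientation: [0.7, -0.7, 0.102, -0.102]
ft_force: [-0.9, -1.4, 6.2]
gripper_width: 0.0433
```

```bash
python3 go.py 584.4 292.3 26.5
```

```text
pos [584.6 292.9  26.6] jawyaw 73.4 toolY [ 0.001  0.    -1.   ] j6 -0.83 w 43.3 F [-0.9 -1.4  6.2] t 13.2
slide share after turn [-0.0001  0.0004 -0.0025] rows>= 0.012830835749945355
```

Request:
{"name": "jog_arm", "arguments": {
  "moves": [
    {"slide": [0, 0, 0], "turn": 0, "claw": 56},
    {"slide": [0, 0, 0], "turn": 0, "claw": 56},
    {"slide": [0, 0, 0], "turn": 0, "claw": 56},
    {"slide": [0, 0, 0], "turn": 0, "claw": 56},
    {"slide": [0, -0.05, 0], "turn": 0, "claw": 56},
    {"slide": [0, -0.15, 0], "turn": 0, "claw": 56},
    {"slide": [0, -0.16, 0], "turn": 0, "claw": 56},
    {"slide": [0, 0, 0], "turn": 0, "claw": 56},
    {"slide": [0, 0, 0], "turn": 0, "claw": 56}
  ]
}}

```text
time: 14.1
tool_pos: [0.5851, 0.2931, 0.1178]
orientation: [0.7, -0.699, 0.101, -0.103]
ft_force: [1.0, -0.3, -0.6]
gripper_width: 0.0557
```

```bash
python3 go.py 602.6 -315 110 76.1
```

```text
pos [585.1 293.1 117.8] jawyaw 73.4 toolY [ 0.003  0.001 -1.   ] j6 -0.83 w 55.7 F [ 1.  -0.3 -0.6] t 14.1
turn deg -2.7 share -0.03
slide share after turn [ 0.6524  0.0283 -2.3443] rows>= 12.167734679927513
```

Request:
{"name": "jog_arm", "arguments": {
  "moves": [
    {"slide": [0, 0, 0], "turn": -0.03, "claw": 66},
    {"slide": [0.0466, 0.002, -0.1675], "turn": 0, "claw": 66},
    {"slide": [0.0466, 0.002, -0.1675], "turn": 0, "claw": 66},
    {"slide": [0.0466, 0.002, -0.1675], "turn": 0, "claw": 66},
    {"slide": [0.0466, 0.002, -0.1675], "turn": 0, "claw": 66},
    {"slide": [0.0466, 0.002, -0.1675], "turn": 0, "claw": 66},
    {"slide": [0.0466, 0.002, -0.1675], "turn": 0, "claw": 66},
    {"slide": [0.0466, 0.002, -0.1675], "turn": 0, "claw": 66},
    {"slide": [0.0466, 0.002, -0.1675], "turn": 0, "claw": 66},
    {"slide": [0.0466, 0.002, -0.1675], "turn": 0, "claw": 66},
    {"slide": [0.0466, 0.002, -0.1675], "turn": 0, "claw": 66},
    {"slide": [0.0466, 0.002, -0.1675], "turn": 0, "claw": 66},
    {"slide": [0.0466, 0.002, -0.1675], "turn": 0, "claw": 66},
    {"slide": [0.0466, 0.002, -0.1675], "turn": 0, "claw": 66},
    {"slide": [0.0466, 0.002, -0.1675], "turn": 0, "claw": 66},
    {"slide": [0, 0, 0], "turn": 0, "claw": 66},
    {"slide": [0, 0, 0], "turn": 0, "claw": 66},
    {"slide": [0, 0, 0], "turn": 0, "claw": 66},
    {"slide": [0, 0, 0], "turn": 0, "claw": 66}
  ]
}}

```text
time: 16.0
tool_pos: [0.6015, -0.3139, 0.1084]
orientation: [0.702, -0.702, 0.085, -0.085]
ft_force: [0.5, 0.3, 0.3]
gripper_width: 0.0662
```

```bash
python3 go.py 602.6 -315 20 76.1
```

```text
pos [ 601.5 -313.9  108.4] jawyaw 76.19 toolY [-0.001  0.001 -1.   ] j6 -1.83 w 66.2 F [0.5 0.3 0.3] t 16.0
turn deg 0.09 share 0.0009
slide share after turn [ 0.0057  0.3538 -0.0034] rows>= 1.7691823880276216
```

Request:
{"name": "jog_arm", "arguments": {
  "moves": [
    {"slide": [0.004, 0.1, -0.003], "turn": 0, "claw": 66},
    {"slide": [0, 0.14, 0], "turn": 0, "claw": 66},
    {"slide": [0, 0.08, 0], "turn": 0, "claw": 66},
    {"slide": [0, 0.033, 0], "turn": 0, "claw": 66},
    {"slide": [0, 0, 0], "turn": 0, "claw": 66},
    {"slide": [0, 0, 0], "turn": 0, "claw": 66},
    {"slide": [0, 0, 0], "turn": 0, "claw": 66},
    {"slide": [0, 0, 0], "turn": 0, "claw": 66}
  ]
}}

```text
time: 16.8
tool_pos: [0.6033, -0.3169, 0.022]
orientation: [-0.702, 0.702, -0.085, 0.086]
ft_force: [-0.3, -0.1, 0.5]
gripper_width: 0.0658
```

```bash
python3 go.py 602.6 -315 15.5 76.1
```

```text
pos [ 603.3 -316.9   22. ] jawyaw 76.1 toolY [ 0.002 -0.001 -1.   ] j6 -1.83 w 65.8 F [-0.3 -0.1  0.5] t 16.8
turn deg -0.0 share -0.0
slide share after turn [-0.0045  0.0262  0.0066] rows>= 0.13682690311521117
```

Request:
{"name": "jog_arm", "arguments": {
  "moves": [
    {"slide": [-0.003, 0.024, 0.005], "turn": 0, "claw": 66},
    {"slide": [0, 0, 0], "turn": 0, "claw": 40},
    {"slide": [0, 0, 0], "turn": 0, "claw": 40},
    {"slide": [0, 0, 0], "turn": 0, "claw": 40},
    {"slide": [0, 0, 0], "turn": 0, "claw": 40},
    {"slide": [0, 0, 0], "turn": 0, "claw": 40},
    {"slide": [0, 0, 0], "turn": 0, "claw": 40}
  ]
}}

```text
time: 17.5
tool_pos: [0.602, -0.3151, 0.0146]
orientation: [0.702, -0.702, 0.086, -0.086]
ft_force: [0.1, -0.2, -1.4]
gripper_width: 0.0499
```

```bash
python3 go.py 507.1 167.6 110 103.3
```

```text
pos [ 602.  -315.1   14.6] jawyaw 76.09 toolY [-0.  0. -1.] j6 -1.83 w 49.9 F [ 0.1 -0.2 -1.4] t 17.5
turn deg -27.21 share -0.3023
slide share after turn [ 0.0745 -0.3814  1.9664] rows>= 10.022123560487021
```

Request:
{"name": "jog_arm", "arguments": {
  "moves": [
    {"slide": [0, -0.08, 0], "turn": 0, "claw": 40},
    {"slide": [0, -0.15, 0], "turn": 0, "claw": 40},
    {"slide": [0, -0.15, 0], "turn": 0, "claw": 40},
    {"slide": [0, 0, 0], "turn": -0.0756, "claw": 40},
    {"slide": [0, 0, 0], "turn": -0.0756, "claw": 40},
    {"slide": [0, 0, 0], "turn": -0.0756, "claw": 40},
    {"slide": [0, 0, 0], "turn": -0.0756, "claw": 40},
    {"slide": [0.0062, 0, 0.164], "turn": 0, "claw": 40},
    {"slide": [0.0062, 0, 0.164], "turn": 0, "claw": 40},
    {"slide": [0.0062, 0, 0.164], "turn": 0, "claw": 40},
    {"slide": [0.0062, 0, 0.164], "turn": 0, "claw": 40},
    {"slide": [0.0062, 0, 0.164], "turn": 0, "claw": 40},
    {"slide": [0.0062, 0, 0.164], "turn": 0, "claw": 40},
    {"slide": [0.0062, 0, 0.164], "turn": 0, "claw": 40},
    {"slide": [0.0062, 0, 0.164], "turn": 0, "claw": 40},
    {"slide": [0.0062, 0, 0.164], "turn": 0, "claw": 40},
    {"slide": [0.0062, 0, 0.164], "turn": 0, "claw": 40},
    {"slide": [0.0062, 0, 0.164], "turn": 0, "claw": 40},
    {"slide": [0.0062, 0, 0.164], "turn": 0, "claw": 40},
    {"slide": [0, 0, 0], "turn": 0, "claw": 40}
  ]
}}

```text
time: 19.5
tool_pos: [0.5062, 0.1718, 0.1099]
orientation: [0.702, -0.702, -0.084, 0.083]
ft_force: [0.7, -0.0, -2.0]
gripper_width: 0.05
```

Request:
{"name": "jog_arm", "arguments": {
  "moves": [
    {"slide": [0, 0, 0], "turn": 0, "claw": 40},
    {"slide": [0, 0, 0], "turn": 0, "claw": 40}
  ]
}}

```text
time: 19.7
tool_pos: [0.507, 0.1672, 0.1097]
orientation: [-0.702, 0.702, 0.082, -0.082]
ft_force: [-0.4, 0.4, -0.5]
gripper_width: 0.0499
```

```bash
python3 go.py 507.1 167.6 30 103.3
```

```text
pos [507.  167.2 109.7] jawyaw 103.29 toolY [-0. -0. -1.] j6 -1.51 w 49.9 F [-0.4  0.4 -0.5] t 19.7
turn deg -0.01 share -0.0001
slide share after turn [0.0007 0.3187 0.0016] rows>= 1.5937509785878752
```

Request:
{"name": "jog_arm", "arguments": {
  "moves": [
    {"slide": [0, 0.1, 0], "turn": 0, "claw": 40},
    {"slide": [0, 0.12, 0], "turn": 0, "claw": 40},
    {"slide": [0, 0.07, 0], "turn": 0, "claw": 40},
    {"slide": [0, 0.03, 0], "turn": 0, "claw": 40},
    {"slide": [0, 0, 0], "turn": 0, "claw": 40},
    {"slide": [0, 0, 0], "turn": 0, "claw": 40},
    {"slide": [0, 0, 0], "turn": 0, "claw": 40},
    {"slide": [0, 0, 0], "turn": 0, "claw": 40}
  ]
}}

```text
time: 20.5
tool_pos: [0.5076, 0.168, 0.0306]
orientation: [0.702, -0.702, -0.083, 0.081]
ft_force: [0.8, -1.6, -1.4]
gripper_width: 0.0499
```

```bash
python3 go.py 507.1 167.6 25.6 103.3
```

```text
pos [507.6 168.   30.6] jawyaw 103.3 toolY [ 0.002  0.    -1.   ] j6 -1.51 w 49.9 F [ 0.8 -1.6 -1.4] t 20.5
turn deg 0.0 share 0.0
slide share after turn [-0.0025  0.0201 -0.0013] rows>= 0.10155429892616798
```

Request:
{"name": "jog_arm", "arguments": {
  "moves": [
    {"slide": [0, 0.012, 0], "turn": 0, "claw": 40},
    {"slide": [0, 0.007, 0], "turn": 0, "claw": 40},
    {"slide": [0, 0, 0], "turn": 0, "claw": 40},
    {"slide": [0, 0, 0], "turn": 0, "claw": 40},
    {"slide": [0, 0, 0], "turn": 0, "claw": 40}
  ]
}}

```text
time: 21.0
tool_pos: [0.5072, 0.1681, 0.0253]
orientation: [0.702, -0.702, -0.082, 0.082]
ft_force: [-1.1, -0.3, 5.9]
gripper_width: 0.05
```

```bash
python3 go.py 507.1 167.6 25.6 103.3
```

```text
pos [507.2 168.1  25.3] jawyaw 103.32 toolY [ 0.001  0.    -1.   ] j6 -1.51 w 50.0 F [-1.1 -0.3  5.9] t 21.0
turn deg 0.02 share 0.0002
slide share after turn [-0.0008 -0.0013 -0.0019] rows>= 0.012148681670683663
```

Request:
{"name": "jog_arm", "arguments": {
  "moves": [
    {"slide": [0, 0, 0], "turn": 0, "claw": 62},
    {"slide": [0, 0, 0], "turn": 0, "claw": 62},
    {"slide": [0, 0, 0], "turn": 0, "claw": 62},
    {"slide": [0, 0, 0], "turn": 0, "claw": 62},
    {"slide": [0, -0.05, 0], "turn": 0, "claw": 62},
    {"slide": [0, -0.15, 0], "turn": 0, "claw": 62},
    {"slide": [0, -0.14, 0], "turn": 0, "claw": 62},
    {"slide": [0, 0, 0], "turn": 0.088, "claw": 50},
    {"slide": [0, 0, 0], "turn": 0.088, "claw": 50},
    {"slide": [0, 0, 0], "turn": 0.088, "claw": 50},
    {"slide": [0, 0, 0], "turn": 0.088, "claw": 50},
    {"slide": [0, 0, 0], "turn": 0.088, "claw": 50},
    {"slide": [0, 0, 0], "turn": 0, "claw": 50},
    {"slide": [0, 0, 0], "turn": 0, "claw": 50}
  ]
}}

```text
time: 22.4
tool_pos: [0.507, 0.168, 0.1105]
orientation: [0.689, -0.689, 0.159, -0.16]
ft_force: [0.7, 0.0, -0.6]
gripper_width: 0.0501
```

```bash
python3 go.py 623.6 -76.6 110 63.7
```

```text
pos [507.  168.  110.5] jawyaw 63.92 toolY [ 0.001  0.    -1.   ] j6 -0.82 w 50.1 F [ 0.7  0.  -0.6] t 22.4
turn deg 0.22 share 0.0025
slide share after turn [ 0.8514  0.0021 -0.6704] rows>= 5.4183645952753405
```

Request:
{"name": "jog_arm", "arguments": {
  "moves": [
    {"slide": [0, 0, 0], "turn": 0.0025, "claw": 50},
    {"slide": [0.122, 0, -0.096], "turn": 0, "claw": 50},
    {"slide": [0.122, 0, -0.096], "turn": 0, "claw": 50},
    {"slide": [0.122, 0, -0.096], "turn": 0, "claw": 50},
    {"slide": [0.122, 0, -0.096], "turn": 0, "claw": 50},
    {"slide": [0.122, 0, -0.096], "turn": 0, "claw": 50},
    {"slide": [0.122, 0, -0.096], "turn": 0, "claw": 50},
    {"slide": [0.12, 0, -0.095], "turn": 0, "claw": 50},
    {"slide": [0, 0, 0], "turn": 0, "claw": 50},
    {"slide": [0, 0, 0], "turn": 0, "claw": 50},
    {"slide": [0, 0, 0], "turn": 0, "claw": 50},
    {"slide": [0, 0, 0], "turn": 0, "claw": 50}
  ]
}}

```text
time: 23.6
tool_pos: [0.622, -0.076, 0.1099]
orientation: [0.688, -0.688, 0.162, -0.161]
ft_force: [-0.6, 0.1, -0.2]
gripper_width: 0.0497
```

```bash
python3 go.py 623.6 -76.6 20 63.7
```

```text
pos [622.  -76.  109.9] jawyaw 63.59 toolY [-0.001  0.    -1.   ] j6 -1.25 w 49.7 F [-0.6  0.1 -0.2] t 23.6
turn deg -0.11 share -0.0012
slide share after turn [0.007  0.3595 0.0008] rows>= 1.7976522674841922
```

Request:
{"name": "jog_arm", "arguments": {
  "moves": [
    {"slide": [0.003, 0.1, 0], "turn": 0, "claw": 50},
    {"slide": [0, 0.14, 0], "turn": 0, "claw": 50},
    {"slide": [0, 0.08, 0], "turn": 0, "claw": 50},
    {"slide": [0, 0.038, 0], "turn": 0, "claw": 50},
    {"slide": [0, 0, 0], "turn": 0, "claw": 50},
    {"slide": [0, 0, 0], "turn": 0, "claw": 50},
    {"slide": [0, 0, 0], "turn": 0, "claw": 50},
    {"slide": [0, 0, 0], "turn": 0, "claw": 50}
  ]
}}

```text
time: 24.4
tool_pos: [0.6241, -0.0776, 0.0217]
orientation: [0.688, -0.688, 0.161, -0.163]
ft_force: [0.6, 0.3, 0.0]
gripper_width: 0.0498
```

```bash
python3 go.py 623.6 -76.6 15 63.7
```

```text
pos [624.1 -77.6  21.7] jawyaw 63.49 toolY [ 0.002 -0.    -1.   ] j6 -1.25 w 49.8 F [0.6 0.3 0. ] t 24.4
turn deg -0.21 share -0.0023
slide share after turn [-0.0038  0.0266  0.0028] rows>= 0.13511052170804508
```

Request:
{"name": "jog_arm", "arguments": {
  "moves": [
    {"slide": [-0.002, 0.024, 0.002], "turn": 0, "claw": 50},
    {"slide": [0, 0, 0], "turn": 0, "claw": 25},
    {"slide": [0, 0, 0], "turn": 0, "claw": 25},
    {"slide": [0, 0, 0], "turn": 0, "claw": 25},
    {"slide": [0, 0, 0], "turn": 0, "claw": 25},
    {"slide": [0, 0, 0], "turn": 0, "claw": 25},
    {"slide": [0, 0, 0], "turn": 0, "claw": 25}
  ]
}}

```text
time: 25.1
tool_pos: [0.6231, -0.0769, 0.0144]
orientation: [0.688, -0.688, 0.162, -0.162]
ft_force: [0.4, 0.1, 0.7]
gripper_width: 0.034
```

```bash
python3 go.py 482.9 268.6 110 103.3
```

```text
pos [623.1 -76.9  14.4] jawyaw 63.49 toolY [-0.  0. -1.] j6 -1.25 w 34.0 F [0.4 0.1 0.7] t 25.1
turn deg -39.81 share -0.4424
slide share after turn [-0.2277 -0.3823  1.4739] rows>= 7.698055397594102
```

Request:
{"name": "jog_arm", "arguments": {
  "moves": [
    {"slide": [0, -0.08, 0], "turn": 0, "claw": 25},
    {"slide": [0, -0.15, 0], "turn": 0, "claw": 25},
    {"slide": [0, -0.15, 0], "turn": 0, "claw": 25},
    {"slide": [0, 0, 0], "turn": -0.0737, "claw": 25},
    {"slide": [0, 0, 0], "turn": -0.0737, "claw": 25},
    {"slide": [0, 0, 0], "turn": -0.0737, "claw": 25},
    {"slide": [0, 0, 0], "turn": -0.0737, "claw": 25},
    {"slide": [0, 0, 0], "turn": -0.0737, "claw": 25},
    {"slide": [0, 0, 0], "turn": -0.0737, "claw": 25},
    {"slide": [-0.0253, 0, 0.1638], "turn": 0, "claw": 25},
    {"slide": [-0.0253, 0, 0.1638], "turn": 0, "claw": 25},
    {"slide": [-0.0253, 0, 0.1638], "turn": 0, "claw": 25},
    {"slide": [-0.0253, 0, 0.1638], "turn": 0, "claw": 25},
    {"slide": [-0.0253, 0, 0.1638], "turn": 0, "claw": 25},
    {"slide": [-0.0253, 0, 0.1638], "turn": 0, "claw": 25},
    {"slide": [-0.0253, 0, 0.1638], "turn": 0, "claw": 25},
    {"slide": [-0.0253, 0, 0.1638], "turn": 0, "claw": 25},
    {"slide": [-0.0253, 0, 0.1638], "turn": 0, "claw": 25},
    {"slide": [0, 0, 0], "turn": 0, "claw": 25}
  ]
}}

```text
time: 27.0
tool_pos: [0.4815, 0.2724, 0.1096]
orientation: [0.703, -0.702, -0.083, 0.083]
ft_force: [-0.5, -0.2, 0.1]
gripper_width: 0.0338
```

Request:
{"name": "jog_arm", "arguments": {
  "moves": [
    {"slide": [0, 0, 0], "turn": 0, "claw": 25},
    {"slide": [0, 0, 0], "turn": 0, "claw": 25},
    {"slide": [0, 0, 0], "turn": 0, "claw": 25}
  ]
}}

```text
time: 27.3
tool_pos: [0.4834, 0.2675, 0.1094]
orientation: [-0.702, 0.702, 0.081, -0.081]
ft_force: [-0.5, -0.1, -1.0]
gripper_width: 0.0338
```

```bash
python3 go.py 482.9 268.6 30 103.3
```

```text
pos [483.4 267.5 109.4] jawyaw 103.19 toolY [-0. -0. -1.] j6 -1.32 w 33.8 F [-0.5 -0.1 -1. ] t 27.3
turn deg -0.11 share -0.0012
slide share after turn [-0.0011  0.3177  0.0047] rows>= 1.5884961635353052
```

Request:
{"name": "jog_arm", "arguments": {
  "moves": [
    {"slide": [-0.001, 0.1, 0.003], "turn": 0, "claw": 25},
    {"slide": [0, 0.12, 0], "turn": 0, "claw": 25},
    {"slide": [0, 0.07, 0], "turn": 0, "claw": 25},
    {"slide": [0, 0.03, 0], "turn": 0, "claw": 25},
    {"slide": [0, 0, 0], "turn": 0, "claw": 25},
    {"slide": [0, 0, 0], "turn": 0, "claw": 25},
    {"slide": [0, 0, 0], "turn": 0, "claw": 25},
    {"slide": [0, 0, 0], "turn": 0, "claw": 25}
  ]
}}

```text
time: 28.1
tool_pos: [0.4832, 0.2696, 0.0304]
orientation: [0.703, -0.702, -0.082, 0.081]
ft_force: [0.2, -0.4, -1.2]
gripper_width: 0.0341
```

```bash
python3 go.py 482.9 268.6 25.4 103.3
```

```text
pos [483.2 269.6  30.4] jawyaw 103.28 toolY [ 0.002  0.001 -1.   ] j6 -1.32 w 34.1 F [ 0.2 -0.4 -1.2] t 28.1
turn deg -0.02 share -0.0003
slide share after turn [-0.0023  0.0199 -0.0037] rows>= 0.10185139525299121
```

Request:
{"name": "jog_arm", "arguments": {
  "moves": [
    {"slide": [0, 0.012, -0.002], "turn": 0, "claw": 25},
    {"slide": [0, 0.007, 0], "turn": 0, "claw": 25},
    {"slide": [0, 0, 0], "turn": 0, "claw": 25},
    {"slide": [0, 0, 0], "turn": 0, "claw": 25},
    {"slide": [0, 0, 0], "turn": 0, "claw": 25}
  ]
}}

```text
time: 28.6
tool_pos: [0.483, 0.269, 0.0251]
orientation: [0.702, -0.702, -0.082, 0.082]
ft_force: [-0.6, -1.0, 6.1]
gripper_width: 0.0338
```

```bash
python3 go.py 482.9 268.6 25.4 103.3
```

```text
pos [483.  269.   25.1] jawyaw 103.29 toolY [ 0.001  0.    -1.   ] j6 -1.32 w 33.8 F [-0.6 -1.   6.1] t 28.6
turn deg -0.01 share -0.0001
slide share after turn [-0.0006 -0.0013 -0.0015] rows>= 0.010358717092057402
```

Request:
{"name": "jog_arm", "arguments": {
  "moves": [
    {"slide": [0, 0, 0], "turn": 0, "claw": 48},
    {"slide": [0, 0, 0], "turn": 0, "claw": 48},
    {"slide": [0, 0, 0], "turn": 0, "claw": 48},
    {"slide": [0, 0, 0], "turn": 0, "claw": 48},
    {"slide": [0, -0.05, 0], "turn": 0, "claw": 48},
    {"slide": [0, -0.15, 0], "turn": 0, "claw": 48},
    {"slide": [0, -0.15, 0], "turn": 0, "claw": 48},
    {"slide": [0, -0.1, 0], "turn": 0, "claw": 48},
    {"slide": [0, 0, 0.15], "turn": 0, "claw": 48},
    {"slide": [0, 0, 0.15], "turn": 0, "claw": 48},
    {"slide": [0, 0, 0.15], "turn": 0, "claw": 48},
    {"slide": [0, 0, 0.15], "turn": 0, "claw": 48},
    {"slide": [0, 0, 0.15], "turn": 0, "claw": 48},
    {"slide": [0, 0, 0.15], "turn": 0, "claw": 48},
    {"slide": [0, 0, 0.15], "turn": 0, "claw": 48},
    {"slide": [0, 0, 0.15], "turn": 0, "claw": 48},
    {"slide": [0, 0, 0], "turn": 0, "claw": 48}
  ]
}}

```text
time: 30.3
tool_pos: [0.4125, 0.5652, 0.1383]
orientation: [0.703, -0.701, -0.084, 0.082]
ft_force: [0.2, 0.4, -0.8]
gripper_width: 0.0482
```

Run:
```python
from h import *
from plant import grab_frame
t=grab_frame("top");s=grab_frame("scene")
C={'large':(608,191.7,.040),'small':(584.4,292.3,.03),'square':(507.1,167.6,.045),'oblong':(482.9,268.6,.045),'tinsq':(619.5,-194.9,.048),'tinr':(471.1,-178.1,.048)}
for n,(x,y,r) in C.items():
    for f in(t,s):
        c=cloud(f); m=(np.hypot(c[...,0]-x/1e3,c[...,1]-y/1e3)<.048)&(c[...,2]>(.012 if n=='tinsq' else .035))&(c[...,2]<.08); p=c[m]
        b=cv2.minAreaRect((p[:,:2]*1000).astype(np.float32)); print(n,np.round(b[0],1),'target',x,y,np.round(b[1],1),round(b[2],1),'top',np.round(np.percentile(p[:,2],[50,95]),4))
u,v=proj(s,[.545,.23,.03])[0].astype(int)
a=cv2.resize(s['image'][v-60:v+60,u-75:u+75],(500,400),interpolation=cv2.INTER_CUBIC)
b=cv2.resize(t['image'][100:260,60:320],(650,400),interpolation=cv2.INTER_CUBIC)
cv2.imwrite('pics/end.png',cv2.resize(np.hstack([a,b]),(800,278))[:,:,::-1])
```

```text
large [606.1 192. ] target 608 191.7 [63.4 62.3] 3.0 top [0.0519 0.0596]
large [605.2 191.2] target 608 191.7 [63.6 65.5] 45.8 top [0.0473 0.0571]
small [585.5 292.6] target 584.4 292.3 [44.2 41.9] 48.7 top [0.0509 0.0595]
small [584.  291.6] target 584.4 292.3 [41.6 47.9] 41.1 top [0.0478 0.0563]
square [508.5 168.8] target 507.1 167.6 [51.9 51.7] 13.7 top [0.0532 0.0602]
square [507.6 167.1] target 507.1 167.6 [51.4 56.8] 12.7 top [0.0476 0.057 ]
oblong [483.7 270.2] target 482.9 268.6 [68.5 36.2] 13.5 top [0.0505 0.0589]
oblong [482.4 269.7] target 482.9 268.6 [67.7 41.5] 13.1 top [0.0475 0.0571]
tinsq [ 620.3 -194.1] target 619.5 -194.9 [60.4 60.5] 19.5 top [0.0222 0.0266]
tinsq [ 618.9 -196.2] target 619.5 -194.9 [60.3 60.4] 18.0 top [0.021 0.024]
tinr [ 471.7 -177.3] target 471.1 -178.1 [60.6 60.2] 0.6 top [0.042  0.0456]
tinr [ 470.3 -179.1] target 471.1 -178.1 [61.4 61.3] 23.8 top [0.0412 0.0437]
```

View pics/end.png

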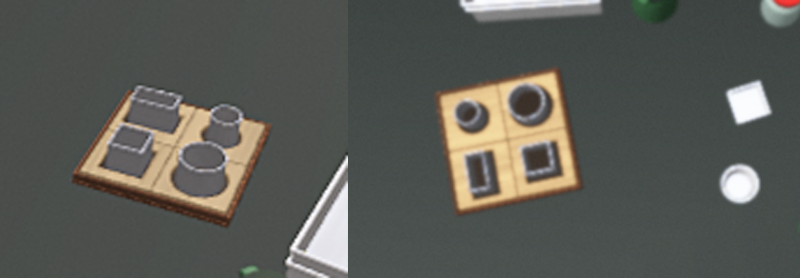

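All four cutters stand in their matching recesses: small (470,115), large (530,103), oblong (482,172) and square (540,160) in the right half. Their rims read about 57 mm (56 expected), and the tins have not moved.

```bash
python3 -c "
from plant import finish_job
print(finish_job())"
```

```text
the job is handed in; nothing more can be done
None
```

All four steel cutters now stand upright in their matching recesses: large round, small round, square and oblong. The job was handed in at about 30 s of the 109 s allowed.

**Position:** the last two-camera check put every cutter within about 3 mm of its recess centre. The large round one was furthest off, at 2–3 mm against 8 mm of clearance per side.

**Seating:** rims read about 57 mm high in the scene view against 56 mm expected. The top view read 59–60 mm, and it had also read about 3 mm high on the cutters standing on the counter. I lowered each cutter until I felt contact (6–15 N on the wrist), so I take them to be flat on the floor.

**Left alone:** both tins measured where they started. I did not touch the green and orange look-alikes or re-measure them at the end. The gripper was open and well clear of everything, and no check failed.

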